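# Put the spice canisters away in their tray

### The arm

A 6-joint arm with a two-finger parallel gripper is mounted at the origin on the work surface. World frame = base frame: x ahead of the robot, y to its left, z up, the work surface at z = 0. Lengths are in m, angles in rad, forces in N, time in s.
With the tool pointing down it reaches from about 0.4 to 0.825 m from the base axis. Payload 7 kg.
Tool frame: the origin (TCP) lies midway between the tips of the shut fingers; the grasp point (between the pads) lies 19 mm behind it; z points along the fingers, x is the direction in which the jaws open and shut, and the axes are right-handed (so a half turn about z gives the same grasp; the last joint's range is limited). The gripper opens to 88 mm and grips with 3 to 60 N. Pads are 19 mm wide; open, the fingers measure 130 mm over their backs; the gripper's body (78 mm by 193 mm) begins 47 mm behind the grasp point.
Start: joints at [-0.974, 0.359, 0.012, 0, -1.224, -0.288], TCP at [0.205, -0.643, 0.227] pointing down, gripper open.
Joint ranges: [-3.07, 3.07], [-1.43, 2.12], [-1.02, 1.25], [-3.03, 1.67], [-3.05, -0], [-3.03, 3.03]. Speed limits (rad/s): [2.39, 2.39, 3.01, 3.14, 3.14, 3.14].

### API

Orientations are given as [roll, pitch, yaw] about the fixed x, y, z axes, in that order (R = Rz(yaw) Ry(pitch) Rx(roll)).
In Python, from station import arm gives the robot as it stands.
- The arm moves only by the tool apply_moves, never from a script. Its argument "moves" is a list of rows, each a list of 4 numbers: the shift along the tool's x, y, z in mm, then the turn about the tool's z in rad. A call has 1 to 5 rows; each row shifts and turns the commanded pose from where the row before left it, along the tool's axes as they then stand; what a row does not reach is not made up. A row lasts 1/10 s, in which the tool goes at most 50 mm and 8.59 degrees, less where a joint would pass 70% of its speed; a pose out of reach is approached as far as the arm can. A call with a gripper value outside its range is refused whole. "jaw" is the finger opening in mm, from 0 to 87.6, set as the call begins (left out, the last holds). The fingers move at their own pace and stop on an object; "squeeze" is the grip in N (left out, the last holds). Time passes only in rows, so rows that do not move let the fingers close. It gives the time, the measured TCP pose, the force and the opening at its end, in the units of the state.
- arm.get_state(): the state, without advancing time (a new reading comes with each control period).
- arm.grab_frame(name): name is "side" or "top" or "wrist"; returns (picture, depth): 400x640x3 uint8, red, green, blue; 400x640 float32, m along the optical axis (not along the pixel's ray), 0 where there is no reading.
- arm.camera_info(name): a dict with "fov_y" (degrees; the focal length in pixels is half the picture's height over the tangent of half this angle, whatever the lens; pixels are square), "cx", "cy" (the principal point, pixels), "R" (3x3) and "t" (3): a world point X has camera coordinates R X + t. Camera axes: x right, y down, z forward; pixel columns grow to the right and rows downward; lengths in m; the calibration is good to about 2 mm. A picture is of the moment at which its call begins: read the wrist's pose just before it. camera_info takes no time and is no camera call; for the wrist camera it gives the pose at the moment of the call.
- arm.job_done(): hands the job in, once; it reports no verdict.
The state is a dict: "t": time; "q": joint angles; "qd": joint speeds; "joint_efforts": joint torques, N m; "eef_pos": TCP position; "ee_rot": TCP orientation; "force": force on the tool from outside, world axes, zero at the start; "moment": the same for the moment, N m; "width": finger opening in m.
Only numpy, scipy, OpenCV 4.12 (cv2) and the standard library are available. Lean on these libraries where they do the work, as an engineer would, in place of code of your own. Each camera call takes 0.05 s, during which the arm holds its last target.

### The job

Tidy the counter: gather the three steel spice canisters with flat, knobbed wooden lids into the spice tray, the large one in the large bin, the medium one in the medium bin and the small one in the small bin. Keep them upright, set them down on the bin floors rather than dropping them, and leave the pepper mill and the open tumbler where they stand.

Things in the scene. Friction and masses are not known exactly. Their poses are not given: they have to be found in the camera images.
- tray: Low pale-wood spice tray, fixed, 116 mm (x) by 334 mm (y), rim 16 mm high, floor 6 mm thick. Three white bins stand in it in a row along its y axis, 105 mm centre to centre, in any order. Origin: centre of its underside, at counter height; z up. Loose things about it are at most 105 mm tall, at least 100 mm apart centre to centre and 15 mm clear of the tray.
- can_large: The large of three spice canisters: loose upright steel cylinder with a flat wooden lid of the same diameter, fixed on, and a small wooden knob on top. Diameter 66 mm, 84 mm high to the lid's flat top, plus the knob (14 mm across, 12 mm high); about 250 g (up to a third more or less). Origin: centre of its underside; z up along its axis.
- bin_large: The large of three square open white plastic bins in the tray, fixed there, sides parallel to the tray's. Outside 90 mm square, inside 82 mm square, walls 4 mm thick, 24 mm high, floor 4 mm thick. Origin: centre of its underside, 6 mm above the counter, so its inner floor is 10 mm and its rim 30 mm above the counter; z up.
- can_medium: The medium of three spice canisters: loose upright steel cylinder with a flat wooden lid of the same diameter, fixed on, and a small wooden knob on top. Diameter 48 mm, 72 mm high to the lid's flat top, plus the knob (14 mm across, 12 mm high); about 160 g (up to a third more or less). Origin: centre of its underside; z up along its axis.
- bin_medium: The medium of three square open white plastic bins in the tray, fixed there, sides parallel to the tray's. Outside 72 mm square, inside 64 mm square, walls 4 mm thick, 24 mm high, floor 4 mm thick. Origin: centre of its underside, 6 mm above the counter, so its inner floor is 10 mm and its rim 30 mm above the counter; z up.
- can_small: The small of three spice canisters: loose upright steel cylinder with a flat wooden lid of the same diameter, fixed on, and a small wooden knob on top. Diameter 30 mm, 60 mm high to the lid's flat top, plus the knob (14 mm across, 12 mm high); about 80 g (up to a third more or less). Origin: centre of its underside; z up along its axis.
- bin_small: The small of three square open white plastic bins in the tray, fixed there, sides parallel to the tray's. Outside 54 mm square, inside 46 mm square, walls 4 mm thick, 24 mm high, floor 4 mm thick. Origin: centre of its underside, 6 mm above the counter, so its inner floor is 10 mm and its rim 30 mm above the counter; z up.
- mill: Look-alike, not a canister: pepper mill, steel cylinder 48 mm in diameter and 55 mm high, with a narrow wooden neck and a wooden ball head 44 mm across, 102 mm high in all. Origin: centre of its underside; z up. Stands loose.
- tumbler: Look-alike, not a canister: open, empty steel tumbler without a lid, rim diameter 60 mm, 75 mm high. Origin: centre of its underside; z up. Stands loose.
Things that resemble listed ones, but are neither listed nor needed, are in the scene too. Leave any red or yellow look-alike of the can_large alone.

How it is judged:
By the outcome, as a careful person would: the job done as asked, in the order asked, and still so for the second after the job is handed in, with the robot touching nothing.
It also fails if it takes over 86 s, if anything falls off the work surface, if the arm or the gripper's body presses on something with over 40 N, if the wrist force passes 120 N, or if a joint passes its speed limit or range.

## Working session

There is one attempt and no reset: what is moved stays moved. The work goes in short steps, Python scripts to look and compute and a tool call to move; the robot and the scene stay as the last step left them, time stands still between calls to the robot, and variables do not carry over. Pictures are saved under pics/ and viewed, and the job is handed in when it is done.

Besides the shell and the picture viewer there is one more tool, called after "Request:" as name(argument=value, ...), one argument or row to a line, values as JSON. apply_moves: Moves the arm, as the interface text tells. Its arguments: {"type":"object","properties":{"moves":{"type":"array"},"jaw":{"type":"number"},"squeeze":{"type":"number"}},"required":["moves"]}

```bash
mkdir -p pics; ls; python3 - <<'E'
from station import arm
import cv2, numpy as np
s=arm.get_state(); print(s)
for n in ("top","side"):
    p,d=arm.grab_frame(n); np.savez(f"pics/{n}0.npz",p=p,d=d); cv2.imwrite(f"pics/{n}0.png",p[:,:,::-1])
    i=arm.camera_info(n); print(n,i, (d==0).mean(), d.min(), d.max())
E
```

```text
pics
{'t': 0.0, 'q': array([-9.73889290e-01,  3.59384386e-01,  1.10723251e-02, -3.65570013e-04,
       -1.22410239e+00, -2.88116546e-01]), 'qd': array([ 0.00023448, -0.00013753, -0.00053983, -0.00083081,  0.00195038,
       -0.00028573]), 'joint_efforts': array([-2.50326171e-03, -5.82717633e+01,  2.93052560e+01,  6.99668258e+00,
        6.67315442e-03, -2.11327315e-04]), 'eef_pos': array([ 0.20497944, -0.64261224,  0.22562739]), 'ee_rot': array([-3.14146232e+00, -1.64908169e-03,  1.87946221e+00]), 'force': array([-0.23141553,  0.526484  ,  0.13486428]), 'moment': array([ 0.0203625 , -0.00472485, -0.02151746]), 'width': 0.08773407686445632}
top {'fov_y': 53.99553113531587, 'cx': 310.22607982851827, 'cy': 205.70382417394006, 'R': array([[-0.02288549, -0.99969777, -0.00897915],
       [-0.99136225,  0.02385302, -0.1289648 ],
       [ 0.12914   ,  0.00595016, -0.99160852]]), 't': array([-0.02193701,  0.46212894,  0.91364294])} 0.00398046875 0.0 1.8827547
side {'fov_y': 53.372430948557636, 'cx': 324.6501985188491, 'cy': 199.6631872828206, 'R': array([[-0.75682151, -0.65335349, -0.01871977],
       [-0.50774806,  0.60571012, -0.61262318],
       [ 0.41159824, -0.45414147, -0.79015341]]), 't': array([0.35554705, 0.27863177, 0.86485169])} 0.0040625 0.0 3.1839893
```

View pics/top0.png

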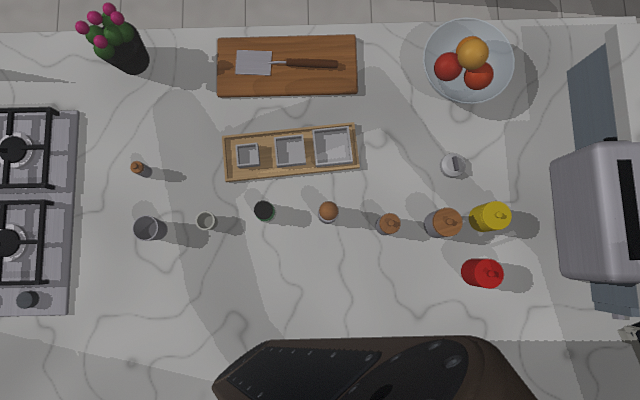

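View pics/side0.png

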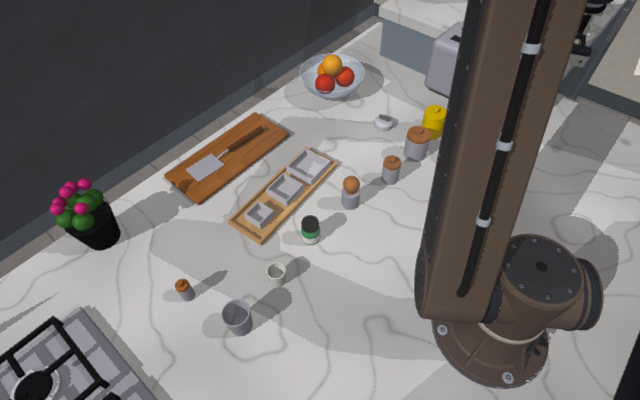

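```bash
cat > h.py <<'E'
import numpy as np, cv2
def cam(i):
    f=200/np.tan(np.radians(i['fov_y']/2)); return f,i['cx'],i['cy'],np.array(i['R']),np.array(i['t'])
def ray(i,u,v,z):
    f,cx,cy,R,t=cam(i); u=np.asarray(u,float);v=np.asarray(v,float)
    d=np.stack([(u-cx)/f,(v-cy)/f,np.ones_like(u)],-1)@R; c=-R.T@t
    return c+d*((z-c[2])/d[...,2])[...,None]
def cloud(i,D):
    f,cx,cy,R,t=cam(i); v,u=np.mgrid[:400,:640]
    P=np.stack([(u-cx)/f*D,(v-cy)/f*D,D],-1); return (P-t)@R
def proj(i,X):
    f,cx,cy,R,t=cam(i); c=R@np.asarray(X)+t; return f*c[0]/c[2]+cx, f*c[1]/c[2]+cy
E
python3 - <<'E'
from station import arm
from h import *
a=np.load('pics/top0.npz'); p,d=a['p'],a['d']; i=arm.camera_info('top')
cv2.imwrite('pics/top0z.png',cv2.resize(p[120:300,110:530,::-1],None,fx=1.9,fy=1.9,interpolation=cv2.INTER_CUBIC))
P=cloud(i,d)
# counter height check
m=np.zeros((400,640),bool); m[240:320,280:450]=1; print('counter z',np.median(P[m][:,2]))
X=P
reg=(P[...,2]>0.035)&(P[...,2]<0.13)&(P[...,0]>0.2)&(P[...,0]<0.9)&(d>0)
n,l,st,c=cv2.connectedComponentsWithStats(reg.astype(np.uint8))
hsv=cv2.cvtColor(p,cv2.COLOR_RGB2HSV)
for k in range(1,n):
    if 40<st[k,4]<5000:
        q=P[l==k]; zt=np.percentile(q[:,2],98); zm=np.median(q[:,2])
        print(st[k],c[k].round(1),'zmax%.3f z98 %.3f zmed %.3f'%(q[:,2].max(),zt,zm),np.median(q,0).round(3),np.median(p[l==k],0))
E
```

```text
counter z -0.00040734073781855393
[ 423   20   92   84 4473] [471.7  58.1] zmax0.130 z98 0.127 zmed 0.067 [ 0.795 -0.429  0.067] [128. 125. 127.]
[  94   26   53   45 1083] [126.5  52.9] zmax0.130 z98 0.129 zmed 0.089 [0.829 0.395 0.089] [33. 32. 32.]
[ 575   45   40  102 2663] [594.5  97.5] zmax0.130 z98 0.128 zmed 0.087 [ 0.692 -0.7    0.087] [76. 82. 88.]
[287  59  51   7 197] [312.7  61.5] zmax0.042 z98 0.040 zmed 0.037 [ 0.825 -0.05   0.037] [75. 50. 37.]
[   0  107   54   82 1475] [ 29.  146.2] zmax0.052 z98 0.050 zmed 0.046 [0.621 0.637 0.046] [34. 34. 35.]
[ 551  149   49  133 3448] [570.9 217.5] zmax0.130 z98 0.128 zmed 0.086 [ 0.413 -0.615  0.086] [ 98.  96. 101.]
[130 161  17  14 171] [138.2 167.3] zmax0.073 z98 0.072 zmed 0.059 [0.559 0.372 0.059] [97. 74. 57.]
[   0  199   48   87 1297] [ 26.5 238.8] zmax0.053 z98 0.050 zmed 0.046 [0.395 0.615 0.046] [35. 35. 37.]
[254 201  21  20 334] [264.  210.4] zmax0.074 z98 0.073 zmed 0.069 [0.449 0.074 0.069] [44. 43. 43.]
[318 201  21  22 350] [328.1 211.4] zmax0.104 z98 0.102 zmed 0.094 [ 0.439 -0.073  0.094] [111.  83.  58.]
[474 201  38  30 899] [492.7 215.8] zmax0.098 z98 0.095 zmed 0.083 [ 0.422 -0.443  0.083] [153. 134.  32.]
[428 207  35  30 828] [444.8 222.1] zmax0.098 z98 0.096 zmed 0.083 [ 0.41  -0.335  0.083] [118.  85.  56.]
[196 211  20  19 151] [204.8 219.7] zmax0.053 z98 0.052 zmed 0.048 [0.433 0.219 0.048] [118. 118. 114.]
[378 213  23  22 391] [388.8 223.3] zmax0.086 z98 0.084 zmed 0.071 [ 0.411 -0.211  0.071] [115.  83.  57.]
[133 215  31  26 423] [146.2 227.6] zmax0.079 z98 0.077 zmed 0.061 [0.416 0.357 0.061] [71. 70. 73.]
[466 258  38  31 925] [484.9 272.6] zmax0.100 z98 0.095 zmed 0.083 [ 0.296 -0.416  0.083] [134.  34.  32.]
[ 600  282   40   35 1049] [619.6 298.5] zmax0.130 z98 0.128 zmed 0.088 [ 0.235 -0.701  0.088] [75. 81. 87.]
[ 16 292  17  17 143] [ 24.1 299.5] zmax0.039 z98 0.039 zmed 0.037 [0.257 0.638 0.037] [70. 73. 77.]
```

View pics/top0z.png

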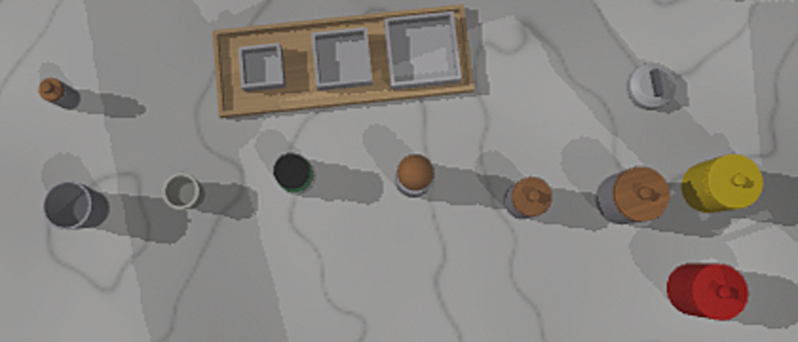

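```bash
cat > meas.py <<'E'
from station import arm
from h import *
import sys
def lids(p,d,i,specs):
    P=cloud(i,d)
    for name,(x,y),h,r in specs:
        m=(np.hypot(P[...,0]-x,P[...,1]-y)<r+.03)&(abs(P[...,2]-h)<.006)&(d>0)
        n,l,st,c=cv2.connectedComponentsWithStats(m.astype(np.uint8)); k=1+np.argmax(st[1:,4])
        cs,_=cv2.findContours((l==k).astype(np.uint8),cv2.RETR_EXTERNAL,cv2.CHAIN_APPROX_NONE)
        c=max(cs,key=cv2.contourArea)[:,0].astype(np.float32)
        W=ray(i,c[:,0],c[:,1],h)[:,:2]
        (cx,cy),R=cv2.minEnclosingCircle((W*1000).astype(np.float32)); e=cv2.fitEllipse((W*1000).astype(np.float32))
        print(name,'encl',round(cx,1),round(cy,1),'R',round(R,1),'ell',np.round(e[0],1),np.round(e[1],1),'ztop',np.median(P[l==k][:,2]).round(4),'npx',st[k,4])
E
python3 - <<'E'
from meas import *
S=[('large',(.41,-.335),.084,.033),('medium',(.411,-.211),.072,.024),('small',(.559,.372),.06,.015)]
for n in ('top','side'):
    a=np.load(f'pics/{n}0.npz'); i=arm.camera_info(n)
    print(n)
    try: lids(a['p'],a['d'],i,S)
    except Exception as ex: print(ex)
    P=cloud(i,a['d'])
    p=a['p']; 
    # bins: rim z .022-.036
    m=(abs(P[...,2]-.03)<.006)&(P[...,0]>.5)&(P[...,0]<.75)&(abs(P[...,1])<.25)
    cv2.imwrite(f'pics/rim_{n}.png',m.astype(np.uint8)*255)
    m2=cv2.morphologyEx(m.astype(np.uint8),cv2.MORPH_CLOSE,np.ones((3,3)))
    cs,_=cv2.findContours(m2,cv2.RETR_EXTERNAL,cv2.CHAIN_APPROX_NONE)
    for c in cs:
        if cv2.contourArea(c)<100: continue
        W=ray(i,c[:,0,0],c[:,0,1],.03)[:,:2]*1000
        r=cv2.minAreaRect(W.astype(np.float32)); print('bin',np.round(r[0],1),np.round(r[1],1),round(r[2],1))
    hsv=cv2.cvtColor(p,cv2.COLOR_RGB2HSV)
    m=(abs(P[...,2]-.016)<.006)|((P[...,2]<.02)&(P[...,2]>.003)); m&=(hsv[...,1]>80)&(P[...,0]>.5)&(P[...,0]<.75)&(abs(P[...,1])<.3)
    cs,_=cv2.findContours(m.astype(np.uint8),cv2.RETR_EXTERNAL,cv2.CHAIN_APPROX_NONE)
    c=max(cs,key=cv2.contourArea); W=ray(i,c[:,0,0],c[:,0,1],.016)[:,:2]*1000
    r=cv2.minAreaRect(W.astype(np.float32)); print('tray',np.round(r[0],1),np.round(r[1],1),round(r[2],1))
E
```

```text
top
large encl 411.2 -339.7 R 33.5 ell [ 411.6 -340.2] [63.7 64.8] ztop 0.0838 npx 642
medium encl 412.5 -213.4 R 23.8 ell [ 412.3 -213.5] [45.6 46.2] ztop 0.0715 npx 314
small encl 560.4 375.8 R 15.7 ell [560.7 374.9] [26.4 29.2] ztop 0.0588 npx 97
bin [592.7 118.8] [55.6 54.7] 4.3
bin [601.2  14.6] [73.7 71.8] 4.7
bin [609.6 -89.9] [91.8 90.1] 4.6
tray [600.3  14.7] [117.6 332.5] 4.7
side
large encl 410.7 -337.9 R 34.9 ell [ 410.3 -338. ] [64.3 66.1] ztop 0.0835 npx 299
medium encl 409.9 -211.9 R 25.9 ell [ 411.1 -211.7] [45.2 49.1] ztop 0.0716 npx 174
small encl 558.8 378.6 R 16.7 ell [558.5 378. ] [26.3 31.7] ztop 0.0596 npx 113
bin [591.3 120.6] [56.1 57.2] 5.3
bin [599.9  16.8] [74.9 76.8] 4.9
bin [608.5 -88.1] [94.6 93.8] 4.3
tray [597.6  17.4] [122.  337.2] 4.7
```

```bash
cat > go.py <<'E'
from station import arm
import numpy as np, sys
# usage: go.py x y z yaw  (mm, rad) -> remaining shift in the tool's axes, and pose now
def rem(tx,ty,tz,tyaw):
    s=arm.get_state(); p=s['eef_pos']*1000; yaw=s['ee_rot'][2]
    d=np.array([tx,ty,tz])-p
    dy=-(tyaw-yaw); dy=(dy+np.pi)%(2*np.pi)-np.pi
    print('t%.2f'%s['t'],'pos',p.round(1),'rot',s['ee_rot'].round(3),'w %.1f'%(s['width']*1000),'F',s['force'].round(1))
    for nm,y in (('now',yaw),('final yaw',tyaw)):
        c,sn=np.cos(y),np.sin(y)
        print(nm,'tool shift',round(d[0]*c+d[1]*sn,1),round(d[0]*sn-d[1]*c,1),round(-d[2],1),'turn',round(dy,3))
if __name__=='__main__': rem(*map(float,sys.argv[1:5]))
E
python3 go.py 411 -339 200 3.22
```

```text
t0.10 pos [ 205.  -642.7  225.7] rot [-3.141e+00 -1.000e-03  1.879e+00] w 87.5 F [0.1 0.7 0.5]
now tool shift 226.7 288.6 25.7 turn -1.341
final yaw tool shift -229.2 286.6 25.7 turn -1.341
```

Request:
apply_moves(
  moves=[
    [25,30,0,-0.149],
    [20,35,0,-0.149],
    [10,40,0,-0.149],
    [0,40,0,-0.149],
    [0,40,0,-0.149],
  ],
  jaw=87,
)

```text
t: 0.6
eef_pos: [0.3306, -0.4856, 0.2262]
ee_rot: [3.142, -0.0, 2.631]
force: [0.6, -0.5, 0.6]
width: 0.087
```

```bash
python3 go.py 411 -339 200 3.22
```

```text
t0.60 pos [ 330.6 -485.6  226.2] rot [ 3.142 -0.     2.631] w 87.0 F [ 0.6 -0.5  0.6]
now tool shift 1.6 167.2 26.2 turn -0.589
final yaw tool shift -91.6 139.8 26.2 turn -0.589
```

Request:
apply_moves(
  moves=[
    [0,40,0,-0.147],
    [-10,40,0,-0.147],
    [-20,36,0,-0.147],
    [-20,35,0,-0.147],
    [0,0,0,0],
  ],
)

```text
t: 1.1
eef_pos: [0.4254, -0.3512, 0.2264]
ee_rot: [3.141, 0.0, -3.062]
force: [-0.7, 0.2, -0.3]
width: 0.0871
```

```bash
python3 go.py 411 -339 200 3.22; python3 - <<'E'
from station import arm
from h import *
i=arm.camera_info('wrist'); p,d=arm.grab_frame('wrist'); np.savez('pics/w1.npz',p=p,d=d); cv2.imwrite('pics/w1.png',p[:,:,::-1]); print(i)
E
```

```text
t1.10 pos [ 425.4 -351.2  226.4] rot [ 3.141  0.    -3.062] w 87.1 F [-0.7  0.2 -0.3]
now tool shift 13.3 13.3 26.4 turn 0.001
final yaw tool shift 13.4 13.3 26.4 turn 0.001
{'fov_y': 63.1957482841223, 'cx': 317.29243526995566, 'cy': 200.11320989299608, 'R': array([[-9.96825297e-01, -7.96195785e-02,  2.23038463e-04],
       [-7.60433961e-02,  9.52874707e-01,  2.93678725e-01],
       [-2.35951040e-02,  2.92729422e-01, -9.55904157e-01]]), 't': array([0.39561075, 0.33080682, 0.50331467])}
```

View pics/w1.png

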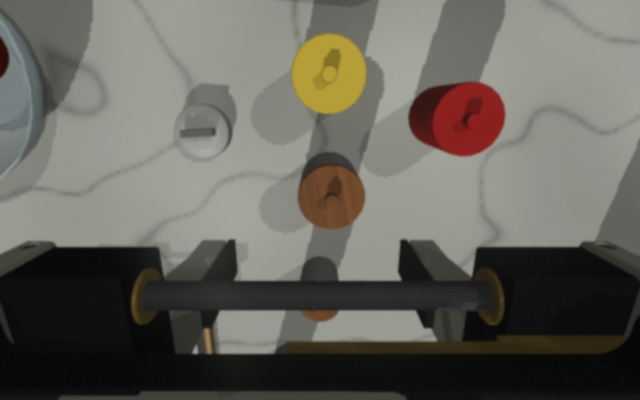

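```bash
python3 - <<'E'
from meas import *
a=np.load('pics/w1.npz'); lids(a['p'],a['d'],arm.camera_info('wrist'),[('large',(.411,-.339),.084,.033)])
E
```

```text
large encl 410.1 -343.9 R 33.0 ell [ 410.  -343.9] [64.  64.8] ztop 0.0834 npx 3279
```

Request:
apply_moves(
  moves=[
    [14,11.4,30,0],
    [0,0,45,0],
    [0,0,40,0],
    [0,0,30,0],
    [0,0,20,0],
  ],
)

```text
t: 1.65
eef_pos: [0.4064, -0.3441, 0.059]
ee_rot: [3.14, -0.003, -3.073]
force: [-0.2, 0.8, 0.3]
width: 0.0874
```

```bash
python3 go.py 410.5 -341 46 3.22
```

```text
t1.65 pos [ 406.4 -344.1   59. ] rot [ 3.140e+00 -3.000e-03 -3.073e+00] w 87.4 F [-0.2  0.8  0.3]
now tool shift -4.3 2.8 13.0 turn -0.01
final yaw tool shift -4.3 2.7 13.0 turn -0.01
```

Request:
apply_moves(
  moves=[
    [0,0,8,0],
    [0,0,5,0],
    [0,0,0,0],
  ],
)

```text
t: 1.95
eef_pos: [0.4084, -0.3443, 0.0487]
ee_rot: [-3.142, -0.0, -3.072]
force: [-0.0, -0.4, 0.6]
width: 0.0868
```

```bash
python3 go.py 410.5 -341 46 3.22
```

```text
t1.95 pos [ 408.4 -344.3   48.7] rot [-3.142 -0.    -3.072] w 86.8 F [-0.  -0.4  0.6]
now tool shift -2.3 3.2 2.7 turn -0.008
final yaw tool shift -2.3 3.2 2.7 turn -0.008
```

Request:
apply_moves(
  moves=[
    [-2.3,3.2,2.7,0],
    [0,0,0,0],
  ],
)

```text
t: 2.15
eef_pos: [0.4112, -0.3405, 0.0466]
ee_rot: [-3.141, 0.001, -3.071]
force: [0.2, -0.7, 0.3]
width: 0.0869
```

Request:
apply_moves(
  moves=[
    [0,0,0,0],
    [0,0,0,0],
    [0,0,0,0],
    [0,0,0,0],
    [0,0,0,0],
  ],
  jaw=50,
  squeeze=30,
)

```text
t: 2.65
eef_pos: [0.4109, -0.3406, 0.0462]
ee_rot: [-3.141, 0.001, -3.07]
force: [1.0, 0.7, 3.7]
width: 0.0656
```

Request:
apply_moves(
  moves=[
    [0,0,0,0],
    [0,0,-10,0],
    [0,0,-20,0],
    [0,0,-20,0],
    [0,0,0,0],
  ],
)

```text
t: 3.15
eef_pos: [0.4118, -0.3412, 0.0985]
ee_rot: [-3.14, 0.003, -3.07]
force: [-0.2, 0.2, -2.4]
width: 0.0658
```

```bash
python3 go.py 609 -89 120 3.22; python3 - <<'E'
from station import arm
from h import *
i=arm.camera_info('wrist'); p,d=arm.grab_frame('wrist'); np.savez('pics/w2.npz',p=p,d=d); cv2.imwrite('pics/w2.png',p[:,:,::-1])
E
```

```text
t3.15 pos [ 411.8 -341.2   98.5] rot [-3.14e+00  3.00e-03 -3.07e+00] w 65.8 F [-0.2  0.2 -2.4]
now tool shift -214.7 237.5 -21.5 turn -0.007
final yaw tool shift -216.4 236.0 -21.5 turn -0.007
```

View pics/w2.png

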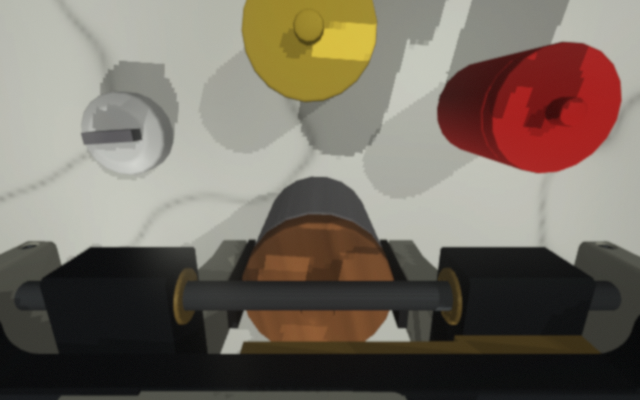

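Request:
apply_moves(
  moves=[
    [-15,17,-10,0],
    [-30,33,-12,0],
    [-32,35,0,0],
    [-32,35,0,0],
    [-32,35,0,0],
  ],
)

```text
t: 3.7
eef_pos: [0.5401, -0.1743, 0.1168]
ee_rot: [3.141, -0.002, -3.071]
force: [0.9, -1.5, -2.1]
width: 0.0657
```

Request:
apply_moves(
  moves=[
    [-32,35,0,0],
    [-25,28,0,0],
    [-14,15,0,0],
    [0,0,0,0],
  ],
)

```text
t: 4.1
eef_pos: [0.6063, -0.091, 0.1163]
ee_rot: [3.141, -0.002, -3.068]
force: [-1.2, -0.6, -2.3]
width: 0.0655
```

```bash
python3 go.py 609 -89 120 3.22; python3 - <<'E'
from station import arm
from h import *
i=arm.camera_info('wrist'); p,d=arm.grab_frame('wrist'); np.savez('pics/w3.npz',p=p,d=d,R=i['R'],t=i['t']); cv2.imwrite('pics/w3.png',p[:,:,::-1])
p,d=arm.grab_frame('top'); np.savez('pics/top3.npz',p=p,d=d); cv2.imwrite('pics/top3.png',p[:,:,::-1])
p,d=arm.grab_frame('side'); np.savez('pics/side3.npz',p=p,d=d); cv2.imwrite('pics/side3.png',p[:,:,::-1])
E
```

```text
t4.10 pos [606.3 -91.  116.3] rot [ 3.141e+00 -2.000e-03 -3.068e+00] w 65.5 F [-1.2 -0.6 -2.3]
now tool shift -2.9 1.8 -3.7 turn -0.005
final yaw tool shift -2.9 1.8 -3.7 turn -0.005
```

View pics/w3.png

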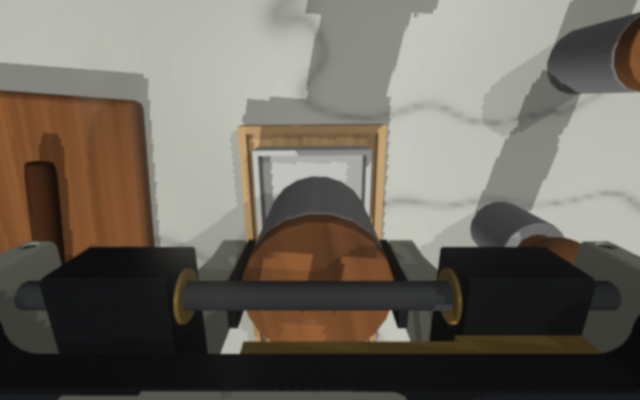

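View pics/side3.png

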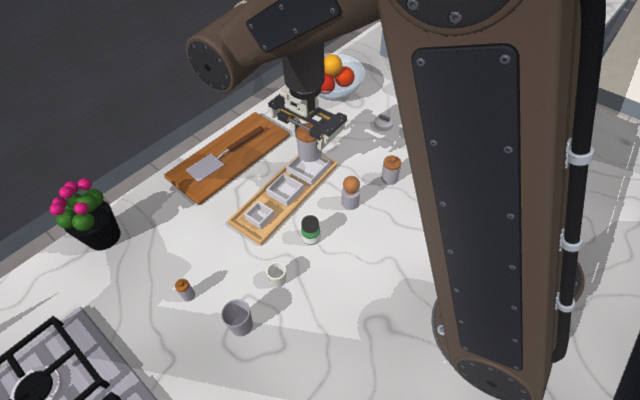

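```bash
python3 - <<'E'
from meas import *
a=np.load('pics/w3.npz'); i=arm.camera_info('wrist'); i['R']=a['R']; i['t']=a['t']
d=a['d']; P=cloud(i,d)
m=(abs(P[...,2]-.154)<.008)&(np.hypot(P[...,0]-.606,P[...,1]+.091)<.05)
ps=P[m]; print('lid z',np.median(ps[:,2]), 'x rng',np.percentile(ps[:,0],[.5,99.5]).round(4),'y',np.percentile(ps[:,1],[.5,99.5]).round(4), m.sum())
cv2.imwrite('pics/lm.png',m.astype(np.uint8)*255)
# circle fit on the visible side (edge toward image top: y min)
v,u=np.nonzero(m); pts=[]
for c in range(u.min(),u.max()+1):
    k=v[u==c]
    if len(k) and k.min()<285: pts.append((c,k.min()))
W=ray(i,[q[0] for q in pts],[q[1] for q in pts],np.median(ps[:,2]))[:,:2]
from scipy.optimize import least_squares
r=least_squares(lambda c:np.hypot(W[:,0]-c[0],W[:,1]-c[1])-.033,[.606,-.091],loss='soft_l1',f_scale=.001); print('lid centre',r.x.round(4),'res',abs(r.fun).mean())
# rim
m=(abs(P[...,2]-.03)<.005)&(np.hypot(P[...,0]-.61,P[...,1]+.09)<.09)
cs,_=cv2.findContours(m.astype(np.uint8),cv2.RETR_EXTERNAL,cv2.CHAIN_APPROX_NONE)
c=max(cs,key=cv2.contourArea); W=ray(i,c[:,0,0],c[:,0,1],.03)[:,:2]*1000
th=.081; A=np.stack([W[:,0]*np.cos(th)+W[:,1]*np.sin(th),-W[:,0]*np.sin(th)+W[:,1]*np.cos(th)],-1)
lo=np.percentile(A,1,axis=0); hi=np.percentile(A,99,axis=0); print('rim tray-frame lo',lo,'hi',hi)
ax=(lo[0]+hi[0])/2; ay=lo[1]+45
print('bin centre', ax*np.cos(th)-ay*np.sin(th), ax*np.sin(th)+ay*np.cos(th), 'width',hi[0]-lo[0])
E
```

```text
lid z 0.15337076610533143 x rng [0.56   0.6535] y [-0.125 -0.068] 12578
lid centre [ 0.6061 -0.0944] res 0.00346325257949694
rim tray-frame lo [ 555.4770578  -184.55917802] hi [ 645.15974499 -117.61055891]
bin centre 609.6420696080788 -90.5289687437199 width 89.68268718863987
```

View pics/lm.png

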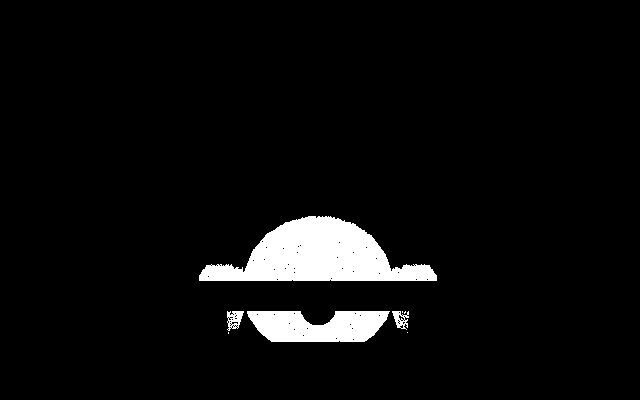

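Request:
apply_moves(
  moves=[
    [-3.3,1.9,0,0],
    [0,0,20,0],
    [0,0,15,0],
    [0,0,0,0],
    [0,0,0,0],
  ],
)

```text
t: 4.75
eef_pos: [0.6085, -0.0917, 0.0831]
ee_rot: [-3.141, -0.0, -3.071]
force: [-0.3, -0.4, -1.9]
width: 0.0659
```

```bash
python3 go.py 609.5 -89 57 3.22; python3 - <<'E'
from meas import *
s=arm.get_state(); i=arm.camera_info('wrist'); p,d=arm.grab_frame('wrist'); cv2.imwrite('pics/w4.png',p[:,:,::-1])
P=cloud(i,d); zl=s['eef_pos'][2]-.0462+.084
m=(abs(P[...,2]-zl)<.008); v,u=np.nonzero(m); pts=[(c,v[u==c].min()) for c in range(258,382) if (u==c).any()]
pts=[q for q in pts if q[1]<278]
W=ray(i,[q[0] for q in pts],[q[1] for q in pts],zl)[:,:2]
from scipy.optimize import least_squares
r=least_squares(lambda c:np.hypot(W[:,0]-c[0],W[:,1]-c[1])-.033,[.606,-.091]); print('lid centre',r.x.round(4),'res',abs(r.fun).mean(),len(pts))
m=(abs(P[...,2]-.03)<.005)&(np.hypot(P[...,0]-.61,P[...,1]+.09)<.09)
cs,_=cv2.findContours(m.astype(np.uint8),cv2.RETR_EXTERNAL,cv2.CHAIN_APPROX_NONE)
c=max(cs,key=cv2.contourArea); W=ray(i,c[:,0,0],c[:,0,1],.03)[:,:2]*1000
th=.081; A=np.stack([W[:,0]*np.cos(th)+W[:,1]*np.sin(th),-W[:,0]*np.sin(th)+W[:,1]*np.cos(th)],-1)
lo=np.percentile(A,1,axis=0); hi=np.percentile(A,99,axis=0)
ax=(lo[0]+hi[0])/2; ay=lo[1]+45
print('bin centre', ax*np.cos(th)-ay*np.sin(th), ax*np.sin(th)+ay*np.cos(th), 'width',hi[0]-lo[0])
E
```

```text
t4.75 pos [608.5 -91.7  83.1] rot [-3.141 -0.    -3.071] w 65.9 F [-0.3 -0.4 -1.9]
now tool shift -1.2 2.6 26.1 turn -0.008
final yaw tool shift -1.2 2.6 26.1 turn -0.008
lid centre [ 0.6084 -0.0951] res 0.0002960236770801671 124
bin centre 609.7011728272973 -90.72275312684499 width 89.64072163969638
```

View pics/w4.png

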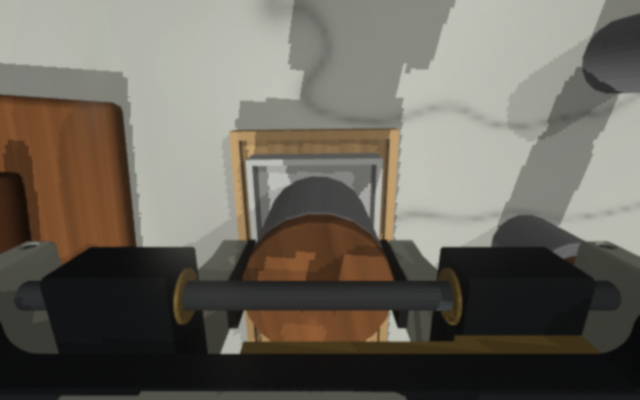

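Request:
apply_moves(
  moves=[
    [-1.2,4.2,0,0],
    [0,0,8,0],
    [0,0,6,0],
    [0,0,0,0],
  ],
)

```text
t: 5.2
eef_pos: [0.6087, -0.0867, 0.0676]
ee_rot: [3.142, -0.002, -3.071]
force: [0.1, -0.4, -4.2]
width: 0.0658
```

```bash
python3 go.py 609.5 -87.5 57 3.22
```

```text
t5.20 pos [608.7 -86.7  67.6] rot [ 3.142e+00 -2.000e-03 -3.071e+00] w 65.8 F [ 0.1 -0.4 -4.2]
now tool shift -0.8 -0.9 10.6 turn -0.007
final yaw tool shift -0.8 -0.9 10.6 turn -0.007
```

Request:
apply_moves(
  moves=[
    [0,0,5,0],
    [0,0,3,0],
    [0,0,1,0],
    [0,0,0,0],
  ],
)

```text
t: 5.6
eef_pos: [0.6094, -0.0867, 0.0596]
ee_rot: [-3.142, -0.0, -3.071]
force: [-0.1, -0.4, -2.9]
width: 0.0657
```

Request:
apply_moves(
  moves=[
    [0,0,1,0],
    [0,0,0,0],
  ],
)

```text
t: 5.8
eef_pos: [0.6096, -0.0867, 0.0589]
ee_rot: [3.142, 0.0, -3.071]
force: [-0.2, 0.5, -2.7]
width: 0.0654
```

Request:
apply_moves(
  moves=[
    [0,0,1,0],
    [0,0,1,0],
    [0,0,0,0],
  ],
)

```text
t: 6.1
eef_pos: [0.6094, -0.0867, 0.0567]
ee_rot: [3.142, -0.0, -3.071]
force: [0.0, -0.0, -3.9]
width: 0.0655
```

Request:
apply_moves(
  moves=[
    [0,0,1,0],
    [0,0,0,0],
  ],
)

```text
t: 6.3
eef_pos: [0.6097, -0.0867, 0.0562]
ee_rot: [-3.141, 0.0, -3.07]
force: [-1.2, 0.4, 0.5]
width: 0.0655
```

Request:
apply_moves(
  moves=[
    [0,0,0,0],
    [0,0,0,0],
    [0,0,0,0],
    [0,0,0,0],
  ],
  jaw=86,
)

```text
t: 6.7
eef_pos: [0.6097, -0.0867, 0.0559]
ee_rot: [-3.142, 0.0, -3.071]
force: [0.4, 0.3, -0.0]
width: 0.0852
```

Request:
apply_moves(
  moves=[
    [0,0,-20,0],
    [0,0,-40,0],
    [0,0,-45,0],
    [0,0,-40,0],
  ],
)

```text
t: 7.1
eef_pos: [0.6096, -0.0868, 0.203]
ee_rot: [-3.141, 0.001, -3.07]
force: [0.3, 1.5, 0.2]
width: 0.0861
```

```bash
python3 go.py 411.5 -213 190 3.22; python3 - <<'E'
from meas import *
i=arm.camera_info('wrist');p,d=arm.grab_frame('wrist'); cv2.imwrite('pics/w5.png',p[:,:,::-1])
lids(p,d,i,[('large',(.61,-.09),.094,.033)])
E
```

```text
t7.10 pos [609.6 -86.8 203. ] rot [-3.141e+00  1.000e-03 -3.070e+00] w 86.1 F [0.3 1.5 0.2]
now tool shift 206.6 -111.8 13.0 turn -0.007
final yaw tool shift 207.4 -110.3 13.0 turn -0.007
large encl 609.2 -88.8 R 32.9 ell [609.1 -88.8] [64.1 64.8] ztop 0.0934 npx 4159
```

View pics/w5.png

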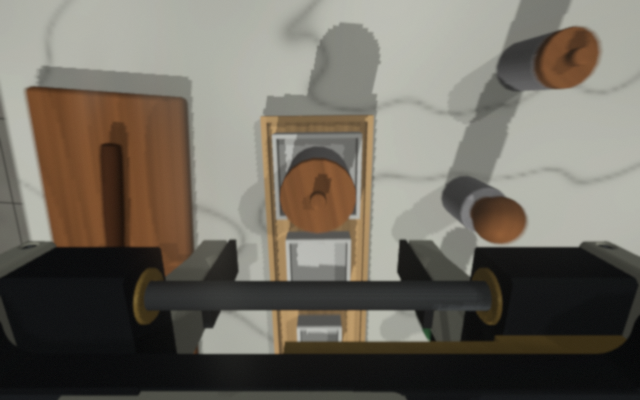

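Request:
apply_moves(
  moves=[
    [20,-11,0,0],
    [40,-22,0,0],
    [43,-22,0,0],
    [43,-22,0,0],
    [40,-22,0,0],
  ],
  jaw=80,
)

```text
t: 7.65
eef_pos: [0.4291, -0.1993, 0.2007]
ee_rot: [3.142, 0.0, -3.07]
force: [0.5, -0.7, 1.3]
width: 0.08
```

Request:
apply_moves(
  moves=[
    [20,-11,10,0],
    [0,0,0,0],
    [0,0,0,0],
  ],
)

```text
t: 7.95
eef_pos: [0.4117, -0.2114, 0.1911]
ee_rot: [-3.141, 0.001, -3.072]
force: [-0.2, 0.8, 0.4]
width: 0.0801
```

```bash
python3 - <<'E'
from meas import *
i=arm.camera_info('wrist');p,d=arm.grab_frame('wrist'); cv2.imwrite('pics/w6.png',p[:,:,::-1])
lids(p,d,i,[('medium',(.411,-.213),.072,.024)])
E
python3 go.py 411 -214 33 3.22
```

```text
medium encl 411.8 -215.3 R 24.0 ell [ 411.7 -215.2] [46.2 47. ] ztop 0.0714 npx 1970
t8.00 pos [ 412.4 -211.1  191.2] rot [-3.141e+00  1.000e-03 -3.071e+00] w 80.0 F [0.4 0.2 0.3]
now tool shift 1.6 -2.8 158.2 turn -0.008
final yaw tool shift 1.6 -2.8 158.2 turn -0.008
```

View pics/w6.png

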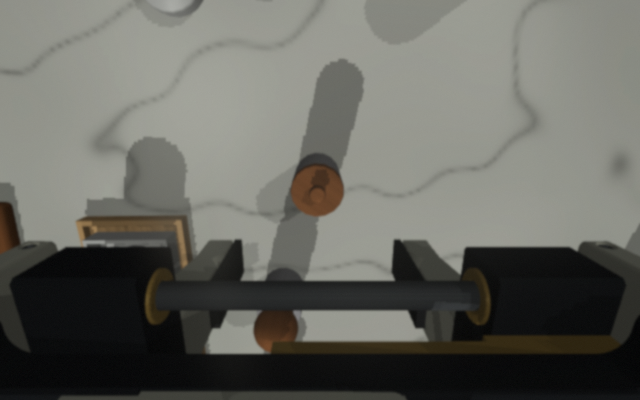

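Request:
apply_moves(
  moves=[
    [0.9,-3.3,20,0],
    [0,0,45,0],
    [0,0,45,0],
    [0,0,30,0],
    [0,0,12,0],
  ],
)

```text
t: 8.5
eef_pos: [0.4103, -0.2137, 0.0358]
ee_rot: [3.141, -0.004, -3.07]
force: [0.5, -0.6, -0.5]
width: 0.0804
```

Request:
apply_moves(
  moves=[
    [0,0,3,0],
    [0,0,0,0],
  ],
)

```text
t: 8.7
eef_pos: [0.412, -0.2141, 0.0356]
ee_rot: [-3.142, -0.001, -3.07]
force: [0.6, -0.1, 1.4]
width: 0.0799
```

```bash
python3 go.py 411.7 -214.5 33 3.22
```

```text
t8.70 pos [ 412.  -214.1   35.6] rot [-3.142e+00 -1.000e-03 -3.070e+00] w 79.9 F [ 0.6 -0.1  1.4]
now tool shift 0.3 -0.4 2.6 turn -0.006
final yaw tool shift 0.3 -0.4 2.6 turn -0.006
```

Request:
apply_moves(
  moves=[
    [0,0,2.6,0],
    [0,0,0,0],
    [0,0,0,0],
    [0,0,0,0],
    [0,0,0,0],
  ],
  jaw=35,
  squeeze=25,
)

```text
t: 9.2
eef_pos: [0.4116, -0.2145, 0.0337]
ee_rot: [-3.141, 0.001, -3.071]
force: [0.2, -0.4, 3.1]
width: 0.0475
```

Request:
apply_moves(
  moves=[
    [0,0,0,0],
    [0,0,0,0],
    [0,0,0,0],
  ],
)

```text
t: 9.5
eef_pos: [0.4116, -0.2145, 0.0337]
ee_rot: [-3.141, 0.001, -3.07]
force: [-0.0, 1.7, 5.6]
width: 0.0476
```

Request:
apply_moves(
  moves=[
    [0,0,-10,0],
    [0,0,-30,0],
    [0,0,-40,0],
    [0,0,-35,0],
    [0,0,-5,0],
  ],
)

```text
t: 10.0
eef_pos: [0.4133, -0.2149, 0.1578]
ee_rot: [-3.14, 0.007, -3.07]
force: [0.4, -0.4, -2.0]
width: 0.0479
```

```bash
python3 go.py 600 15 150 3.22
```

```text
t10.00 pos [ 413.3 -214.9  157.8] rot [-3.14   0.007 -3.07 ] w 47.9 F [ 0.4 -0.4 -2. ]
now tool shift -202.7 215.9 7.8 turn -0.007
final yaw tool shift -204.1 214.5 7.8 turn -0.007
```

Request:
apply_moves(
  moves=[
    [-15,16,0,0],
    [-30,32,0,0],
    [-33,35,0,0],
    [-33,35,0,0],
    [-33,35,0,0],
  ],
)

```text
t: 10.5
eef_pos: [0.5442, -0.05, 0.153]
ee_rot: [3.141, -0.001, -3.071]
force: [0.9, -0.4, -2.0]
width: 0.0482
```

Request:
apply_moves(
  moves=[
    [-30,32,0,0],
    [-20,21,0,0],
    [-9,10,0,0],
    [0,0,20,0],
    [0,0,0,0],
  ],
)

```text
t: 11.0
eef_pos: [0.5959, 0.0152, 0.1303]
ee_rot: [-3.141, -0.006, -3.071]
force: [-0.6, 0.1, -2.7]
width: 0.0476
```

```bash
python3 go.py 600.5 16 137 3.22; cat > chk.py <<'E'
from meas import *
from scipy.optimize import least_squares
def chk(name,x,y,half,r,lidoff,cols,th=.081):
    s=arm.get_state(); i=arm.camera_info('wrist'); p,d=arm.grab_frame('wrist'); cv2.imwrite(f'pics/{name}.png',p[:,:,::-1])
    P=cloud(i,d); zl=s['eef_pos'][2]+lidoff; e=s['eef_pos']
    m=(abs(P[...,2]-zl)<.006); v,u=np.nonzero(m); pts=[(c,v[u==c].min()) for c in range(*cols) if (u==c).any()]
    pts=[q for q in pts if q[1]<278]
    W=ray(i,[q[0] for q in pts],[q[1] for q in pts],zl)[:,:2]
    q=least_squares(lambda c:np.hypot(W[:,0]-c[0],W[:,1]-c[1])-r,[e[0],e[1]],loss='soft_l1',f_scale=.0005); print('lid centre',(q.x*1000).round(1),'res mm',(abs(q.fun).mean()*1000).round(2),len(pts),'tcp',(e*1000).round(1))
    m=(abs(P[...,2]-.03)<.005)&(np.hypot(P[...,0]-x,P[...,1]-y)<half*1.6)
    W=P[m][:,:2]*1000
    A=np.stack([W[:,0]*np.cos(th)+W[:,1]*np.sin(th),-W[:,0]*np.sin(th)+W[:,1]*np.cos(th)],-1)
    lo=np.percentile(A,.5,axis=0); hi=np.percentile(A,99.5,axis=0)
    ax=(lo[0]+hi[0])/2; ay=lo[1]+half*1000
    print('bin centre', ax*np.cos(th)-ay*np.sin(th), ax*np.sin(th)+ay*np.cos(th), 'width',hi-lo)
E
python3 -c "
from chk import chk
chk('w7',.6005,.0157,.036,.024,.072-.0337,(275,365))"
```

```text
t11.00 pos [595.9  15.2 130.3] rot [-3.141 -0.006 -3.071] w 47.6 F [-0.6  0.1 -2.7]
now tool shift -4.6 0.5 -6.7 turn -0.008
final yaw tool shift -4.6 0.5 -6.7 turn -0.008
lid centre [595.9  13.2] res mm 0.25 90 tcp [595.9  15.2 130.3]
bin centre 600.9884401940507 14.641143610845553 width [71.91498189 70.74976243]
```

View pics/w7.png

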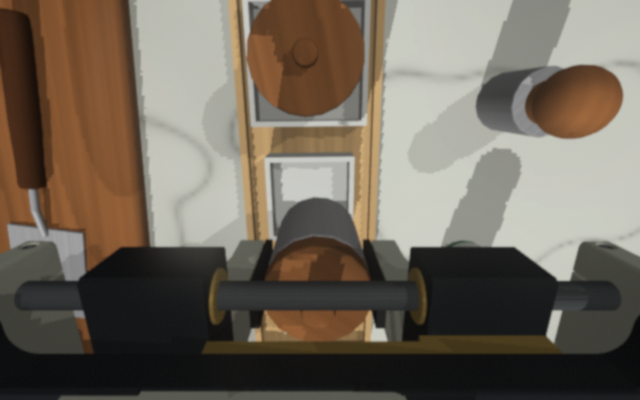

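Request:
apply_moves(
  moves=[
    [-5,1.2,0,0],
    [0,0,25,0],
    [0,0,22,0],
    [0,0,5,0],
    [0,0,0,0],
  ],
)

```text
t: 11.55
eef_pos: [0.6032, 0.0165, 0.0814]
ee_rot: [-3.141, -0.001, -3.071]
force: [0.5, 0.0, -1.6]
width: 0.0477
```

```bash
python3 -c "
from chk import chk
chk('w8',.6005,.0157,.036,.024,.072-.0337,(275,365))"
```

```text
lid centre [603.   14.5] res mm 0.26 90 tcp [603.2  16.5  81.4]
bin centre 601.0702548798429 14.524230374846816 width [71.81820063 53.60198833]
```

View pics/w8.png

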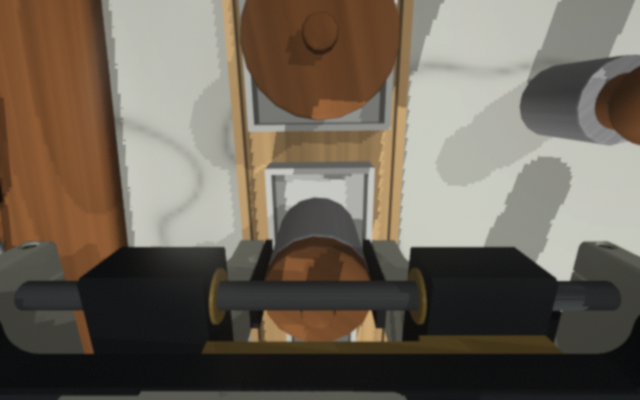

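Request:
apply_moves(
  moves=[
    [2,0.2,0,0],
    [0,0,12,0],
    [0,0,10,0],
    [0,0,5,0],
    [0,0,0,0],
  ],
)

```text
t: 12.1
eef_pos: [0.6004, 0.0168, 0.0529]
ee_rot: [-3.141, -0.002, -3.071]
force: [-0.0, 0.0, -1.8]
width: 0.0475
```

```bash
python3 go.py 601 16.5 44 3.22
```

```text
t12.10 pos [600.4  16.8  52.9] rot [-3.141e+00 -2.000e-03 -3.071e+00] w 47.5 F [-0.   0.  -1.8]
now tool shift -0.5 -0.4 8.9 turn -0.008
final yaw tool shift -0.5 -0.4 8.9 turn -0.008
```

Request:
apply_moves(
  moves=[
    [0,0,4,0],
    [0,0,2,0],
    [0,0,0.6,0],
    [0,0,0,0],
  ],
)

```text
t: 12.5
eef_pos: [0.6013, 0.0171, 0.0477]
ee_rot: [3.142, 0.0, -3.071]
force: [1.0, 0.7, -1.6]
width: 0.0474
```

Request:
apply_moves(
  moves=[
    [0,0,1,0],
    [0,0,0,0],
  ],
)

```text
t: 12.7
eef_pos: [0.6013, 0.0171, 0.0467]
ee_rot: [3.142, 0.0, -3.071]
force: [-0.1, 0.3, -0.7]
width: 0.0475
```

Request:
apply_moves(
  moves=[
    [0,0,1,0],
    [0,0,1,0],
    [0,0,0,0],
  ],
)

```text
t: 13.0
eef_pos: [0.6011, 0.017, 0.0445]
ee_rot: [-3.142, -0.0, -3.071]
force: [0.6, 0.8, -1.7]
width: 0.0477
```

Request:
apply_moves(
  moves=[
    [0,0,0.6,0],
    [0,0,0,0],
  ],
)

```text
t: 13.2
eef_pos: [0.6012, 0.0171, 0.044]
ee_rot: [-3.142, -0.0, -3.071]
force: [-0.4, 0.6, -1.9]
width: 0.0474
```

Request:
apply_moves(
  moves=[
    [0,0,0.4,0],
    [0,0,0,0],
  ],
)

```text
t: 13.4
eef_pos: [0.6013, 0.0171, 0.0437]
ee_rot: [-3.142, 0.0, -3.071]
force: [-0.6, -0.4, 0.3]
width: 0.0475
```

Request:
apply_moves(
  moves=[
    [0,0,0,0],
    [0,0,0,0],
    [0,0,0,0],
    [0,0,0,0],
  ],
  jaw=72,
)

```text
t: 13.8
eef_pos: [0.6014, 0.0171, 0.0438]
ee_rot: [3.142, 0.0, -3.071]
force: [-0.0, 0.4, -0.2]
width: 0.0704
```

Request:
apply_moves(
  moves=[
    [0,0,-20,0],
    [0,0,-40,0],
    [0,0,-45,0],
    [0,0,-40,0],
    [0,0,-10,0],
  ],
)

```text
t: 14.3
eef_pos: [0.6037, 0.0174, 0.2042]
ee_rot: [3.141, 0.008, -3.07]
force: [0.1, -0.2, 0.7]
width: 0.0719
```

```bash
python3 go.py 559.5 376 200 3.22; python3 - <<'E'
from meas import *
i=arm.camera_info('wrist');p,d=arm.grab_frame('wrist'); cv2.imwrite('pics/w9.png',p[:,:,::-1])
lids(p,d,i,[('large',(.61,-.09),.094,.033),('medium',(.6,.015),.082,.024)])
E
```

```text
t14.30 pos [603.7  17.4 204.2] rot [ 3.141  0.008 -3.07 ] w 71.9 F [ 0.1 -0.2  0.7]
now tool shift 18.4 360.9 4.2 turn -0.007
final yaw tool shift 15.9 361.0 4.2 turn -0.007
large encl 609.0 -87.6 R 32.6 ell [609.  -87.6] [64.2 64.3] ztop 0.0934 npx 5796
medium encl 600.4 16.2 R 24.1 ell [600.7  16.2] [46.3 47. ] ztop 0.0813 npx 1923
```

View pics/w9.png

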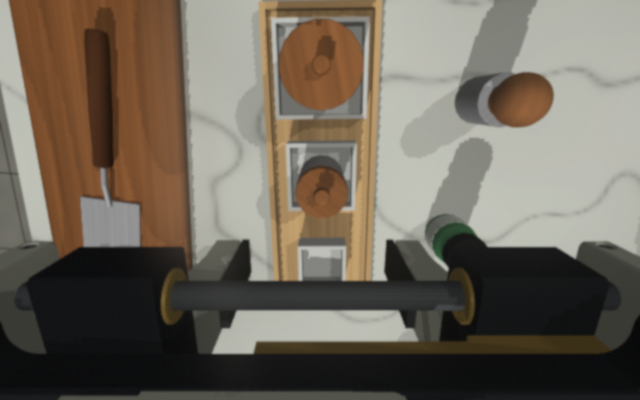

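Request:
apply_moves(
  moves=[
    [2,25,0,0],
    [2,45,0,0],
    [3,48,0,0],
    [3,48,0,0],
    [3,48,0,0],
  ],
  jaw=60,
)

```text
t: 14.85
eef_pos: [0.5721, 0.2311, 0.1975]
ee_rot: [-3.141, -0.001, -3.071]
force: [0.1, -0.5, 0.3]
width: 0.0603
```

Request:
apply_moves(
  moves=[
    [2,48,0,0],
    [2,45,0,0],
    [1,35,0,0],
    [0,19,0,0],
    [0,0,0,0],
  ],
)

```text
t: 15.35
eef_pos: [0.5569, 0.3779, 0.1968]
ee_rot: [-3.14, -0.002, -3.068]
force: [-0.8, -0.8, -0.9]
width: 0.0603
```

```bash
python3 go.py 559.5 376 24 3.22; python3 - <<'E'
from meas import *
i=arm.camera_info('wrist');p,d=arm.grab_frame('wrist'); cv2.imwrite('pics/w10.png',p[:,:,::-1])
lids(p,d,i,[('small',(.559,.376),.060,.015)])
E
```

```text
t15.35 pos [556.9 377.9 196.8] rot [-3.140e+00 -2.000e-03 -3.068e+00] w 60.3 F [-0.8 -0.8 -0.9]
now tool shift -2.5 -2.1 172.8 turn -0.005
final yaw tool shift -2.5 -2.1 172.8 turn -0.005
small encl 560.6 376.7 R 15.0 ell [560.6 376.8] [28.5 29.3] ztop 0.0593 npx 575
```

View pics/w10.png

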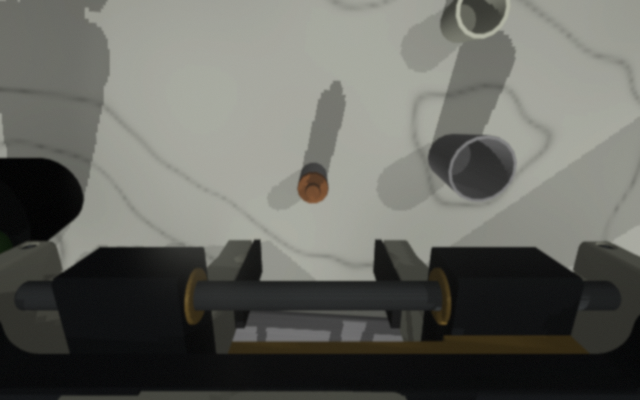

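Request:
apply_moves(
  moves=[
    [-3.4,-1.6,35,0],
    [0,0,45,0],
    [0,0,45,0],
    [0,0,28,0],
    [0,0,10,0],
  ],
)

```text
t: 15.9
eef_pos: [0.5597, 0.3713, 0.0318]
ee_rot: [-3.137, -0.005, -3.073]
force: [-0.3, -0.1, -1.6]
width: 0.06
```

Request:
apply_moves(
  moves=[
    [0,0,2,0],
    [0,0,0,0],
  ],
)

```text
t: 16.1
eef_pos: [0.5621, 0.3746, 0.0349]
ee_rot: [3.141, 0.001, -3.071]
force: [0.6, 0.8, 1.2]
width: 0.0599
```

```bash
python3 go.py 560.4 376.5 27 3.22
```

```text
t16.10 pos [562.1 374.6  34.9] rot [ 3.141e+00  1.000e-03 -3.071e+00] w 59.9 F [0.6 0.8 1.2]
now tool shift 1.5 2.0 7.9 turn -0.008
final yaw tool shift 1.5 2.1 7.9 turn -0.008
```

Request:
apply_moves(
  moves=[
    [1.5,2,5,0],
    [0,0,3,0],
    [0,0,0,0],
  ],
)

```text
t: 16.4
eef_pos: [0.5595, 0.3767, 0.0261]
ee_rot: [3.141, 0.0, -3.07]
force: [-0.4, -0.7, 0.0]
width: 0.0602
```

```bash
python3 go.py 560.4 376.5 27 3.22
```

```text
t16.40 pos [559.5 376.7  26.1] rot [ 3.141  0.    -3.07 ] w 60.2 F [-0.4 -0.7  0. ]
now tool shift -0.9 -0.2 -0.9 turn -0.007
final yaw tool shift -0.9 -0.2 -0.9 turn -0.007
```

Request:
apply_moves(
  moves=[
    [-0.9,0,0,0],
    [0,0,0,0],
    [0,0,0,0],
    [0,0,0,0],
    [0,0,0,0],
  ],
  jaw=20,
  squeeze=18,
)

```text
t: 16.9
eef_pos: [0.5605, 0.3765, 0.0257]
ee_rot: [3.142, 0.0, -3.071]
force: [-0.1, 0.0, 0.6]
width: 0.0295
```

Request:
apply_moves(
  moves=[
    [0,0,0,0],
    [0,0,0,0],
    [0,0,0,0],
  ],
)

```text
t: 17.2
eef_pos: [0.5605, 0.3765, 0.0257]
ee_rot: [3.142, 0.0, -3.071]
force: [-0.1, 1.0, 0.8]
width: 0.0298
```

Request:
apply_moves(
  moves=[
    [0,0,-10,0],
    [0,0,-30,0],
    [0,0,-35,0],
    [0,0,-20,0],
    [0,0,0,0],
  ],
)

```text
t: 17.7
eef_pos: [0.5621, 0.3779, 0.1254]
ee_rot: [3.137, 0.005, -3.07]
force: [-0.2, 0.1, -1.2]
width: 0.0298
```

```bash
python3 go.py 592 120 110 3.22
```

```text
t17.70 pos [562.1 377.9 125.4] rot [ 3.137  0.005 -3.07 ] w 29.8 F [-0.2  0.1 -1.2]
now tool shift -11.4 -259.4 15.4 turn -0.007
final yaw tool shift -9.6 -259.5 15.4 turn -0.007
```

Request:
apply_moves(
  moves=[
    [-1,-20,0,0],
    [-2,-40,0,0],
    [-2,-45,0,0],
    [-2,-45,0,0],
    [-2,-45,0,0],
  ],
)

```text
t: 18.2
eef_pos: [0.5824, 0.18, 0.1199]
ee_rot: [-3.141, -0.002, -3.07]
force: [0.6, -0.3, -0.1]
width: 0.0295
```

Request:
apply_moves(
  moves=[
    [-1,-36,0,0],
    [-1,-20,0,0],
    [0,-8,10,0],
    [0,0,0,0],
    [0,0,0,0],
  ],
)

```text
t: 18.7
eef_pos: [0.5893, 0.119, 0.1099]
ee_rot: [-3.141, -0.001, -3.071]
force: [0.1, 0.7, -0.6]
width: 0.0292
```

```bash
python3 -c "
from chk import chk
chk('w11',.592,.1197,.027,.015,.060-.0257,(290,344))"
```

```text
lid centre [588.8 117.8] res mm 0.27 54 tcp [589.3 119.  109.9]
bin centre 592.427801639548 119.19099719414785 width [53.91932107 53.27059057]
```

View pics/w11.png

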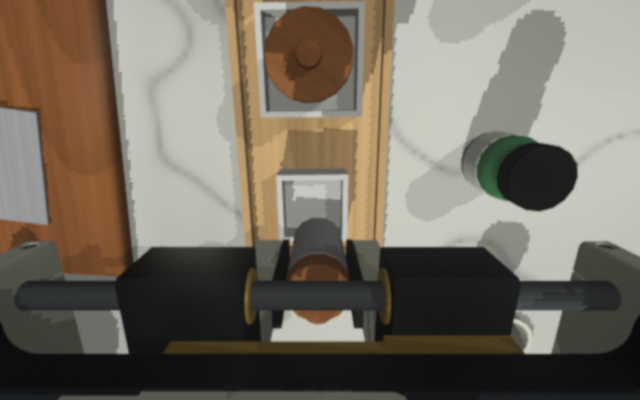

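Request:
apply_moves(
  moves=[
    [-3.6,1.2,0,0],
    [0,0,20,0],
    [0,0,15,0],
    [0,0,5,0],
    [0,0,0,0],
  ],
)

```text
t: 19.25
eef_pos: [0.5931, 0.1209, 0.0701]
ee_rot: [-3.141, -0.001, -3.07]
force: [0.5, 0.1, 0.1]
width: 0.0297
```

```bash
python3 -c "
from chk import chk
chk('w12',.592,.1197,.027,.015,.060-.0257,(290,344))"
```

```text
lid centre [592.4 119.6] res mm 0.26 54 tcp [593.1 120.9  70.1]
bin centre 592.4848485079513 119.10477250193061 width [53.84598301 37.65259007]
```

View pics/w12.png

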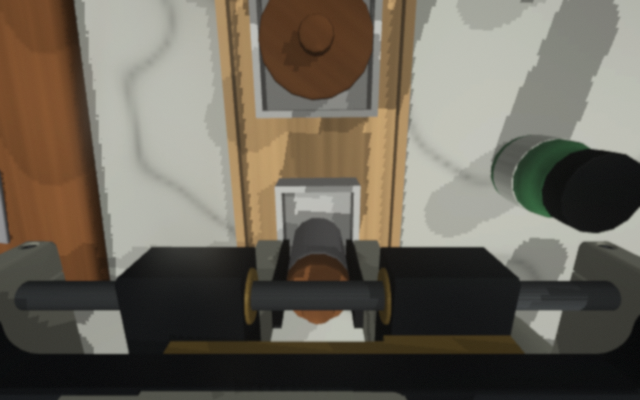

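Request:
apply_moves(
  moves=[
    [0,0,10,0],
    [0,0,8,0],
    [0,0,5,0],
    [0,0,0,0],
  ],
)

```text
t: 19.7
eef_pos: [0.5927, 0.12, 0.0467]
ee_rot: [-3.141, -0.002, -3.071]
force: [-0.3, -0.6, -0.1]
width: 0.0294
```

Request:
apply_moves(
  moves=[
    [0,0,4,0],
    [0,0,3,0],
    [0,0,0,0],
  ],
)

```text
t: 20.0
eef_pos: [0.5931, 0.1203, 0.0403]
ee_rot: [-3.141, -0.001, -3.071]
force: [-0.5, 0.3, -1.0]
width: 0.0298
```

Request:
apply_moves(
  moves=[
    [0,0,2,0],
    [0,0,1,0],
    [0,0,0,0],
  ],
)

```text
t: 20.3
eef_pos: [0.5933, 0.1204, 0.0376]
ee_rot: [-3.142, -0.0, -3.071]
force: [0.1, -0.4, -0.5]
width: 0.0297
```

Request:
apply_moves(
  moves=[
    [0,0,0.7,0],
    [0,0,0,0],
    [0,0,0,0],
  ],
)

```text
t: 20.6
eef_pos: [0.5933, 0.1204, 0.037]
ee_rot: [3.142, 0.0, -3.071]
force: [0.5, 0.2, -0.2]
width: 0.0295
```

Request:
apply_moves(
  moves=[
    [0,0,0.8,0],
    [0,0,0,0],
    [0,0,0,0],
  ],
)

```text
t: 20.9
eef_pos: [0.5933, 0.1204, 0.0362]
ee_rot: [-3.142, -0.0, -3.071]
force: [-0.6, -0.2, -1.1]
width: 0.0296
```

Request:
apply_moves(
  moves=[
    [0,0,0.5,0],
    [0,0,0,0],
    [0,0,0,0],
  ],
)

```text
t: 21.2
eef_pos: [0.5934, 0.1204, 0.0357]
ee_rot: [3.142, 0.0, -3.071]
force: [-1.2, -0.1, -0.0]
width: 0.0295
```

Request:
apply_moves(
  moves=[
    [0,0,0.4,0],
    [0,0,0,0],
    [0,0,0,0],
  ],
)

```text
t: 21.5
eef_pos: [0.5934, 0.1205, 0.0356]
ee_rot: [3.142, 0.0, -3.07]
force: [-1.9, 1.5, 4.9]
width: 0.0294
```

Floor contact (force rose to +4.9 N). Release and lift.

Request:
apply_moves(
  moves=[
    [0,0,0,0],
    [0,0,0,0],
    [0,0,0,0],
    [0,0,0,0],
  ],
  jaw=56,
)

```text
t: 21.9
eef_pos: [0.5932, 0.1203, 0.035]
ee_rot: [-3.141, -0.0, -3.071]
force: [1.0, 0.5, -0.2]
width: 0.0535
```

Request:
apply_moves(
  moves=[
    [0,0,-15,0],
    [0,0,-35,0],
    [0,0,-45,0],
    [0,0,-45,0],
    [0,0,-30,0],
  ],
)

```text
t: 22.4
eef_pos: [0.5942, 0.1205, 0.2089]
ee_rot: [3.141, 0.003, -3.07]
force: [1.2, 0.9, 0.0]
width: 0.0558
```

Request:
apply_moves(
  moves=[
    [0,40,0,0],
    [0,45,0,0],
    [0,45,0,0],
    [0,40,0,0],
    [0,0,0,0],
  ],
)

```text
t: 22.9
eef_pos: [0.5807, 0.2942, 0.2045]
ee_rot: [3.141, -0.0, -3.067]
force: [0.0, -0.2, -0.3]
width: 0.056
```

```bash
python3 - <<'E'
from meas import *
print(arm.get_state()['eef_pos'])
S=[('large',(.609,-.089),.094,.033),('medium',(.6,.016),.082,.024),('small',(.592,.12),.07,.015)]
for n in ('top','side','wrist'):
    i=arm.camera_info(n);p,d=arm.grab_frame(n); cv2.imwrite(f'pics/{n}F.png',p[:,:,::-1]); print(n)
    for s in S:
        try: lids(p,d,i,[s])
        except Exception as e: print(s[0],'no',e)
    if n=='top':
        P=cloud(i,d)
        for nm,(x,y),h in (('mill',(.439,-.073),.095),('tumbler',(.416,.357),.07)):
            m=(np.hypot(P[...,0]-x,P[...,1]-y)<.06)&(P[...,2]>.035); print(nm,np.median(P[m],0).round(3),m.sum())
        a=np.load('pics/top0.npz'); P0=cloud(i,a['d'])
        for nm,(x,y) in (('mill',(.439,-.073)),('tumbler',(.416,.357))):
            m=(np.hypot(P0[...,0]-x,P0[...,1]-y)<.06)&(P0[...,2]>.035); print('before',nm,np.median(P0[m],0).round(3),m.sum())
E
```

```text
[0.58071901 0.29422104 0.20452478]
top
large encl 608.9 -87.6 R 33.0 ell [608.9 -87.8] [63.1 64.5] ztop 0.0936 npx 595
medium encl 600.5 16.5 R 24.3 ell [600.7  16.8] [45.2 47. ] ztop 0.0815 npx 297
small encl 592.4 120.9 R 15.1 ell [592.8 120.7] [27.3 28.5] ztop 0.069 npx 95
mill [ 0.44  -0.073  0.093] 348
tumbler [0.416 0.356 0.061] 420
before mill [ 0.439 -0.073  0.094] 350
before tumbler [0.416 0.357 0.061] 423
side
large encl 607.6 -84.5 R 35.4 ell [607.4 -86. ] [63.3 66.9] ztop 0.0939 npx 328
medium encl 598.6 19.8 R 26.5 ell [599.2  18.9] [45.2 50.1] ztop 0.0818 npx 194
small encl 590.7 123.3 R 16.1 ell [590.4 123.5] [27.5 29.5] ztop 0.0698 npx 77
wrist
large no attempt to get argmax of an empty sequence
medium no attempt to get argmax of an empty sequence
small encl 592.2 135.3 R 7.5 ell [591.5 136.2] [ 2.3 17.2] ztop 0.0682 npx 60
```

View pics/topF.png

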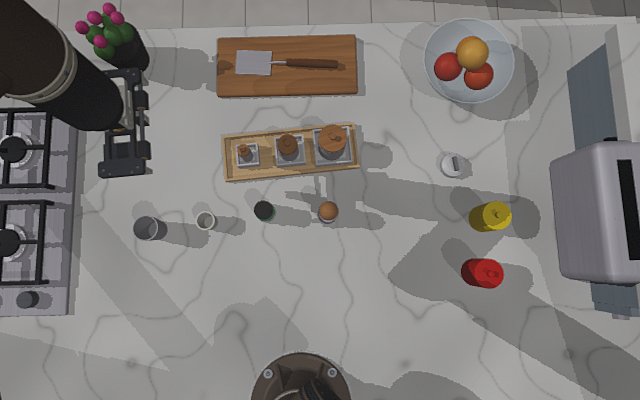

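View pics/sideF.png

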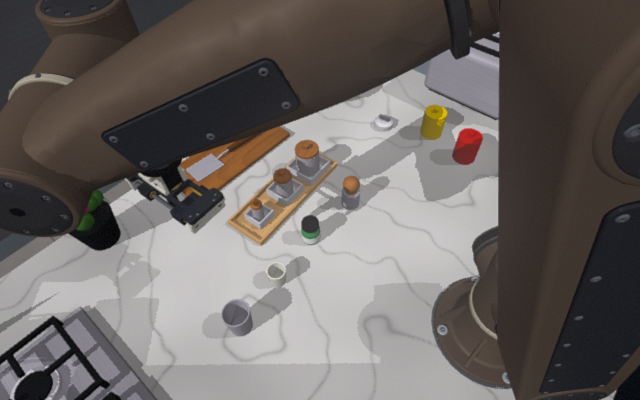

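```bash
python3 -c "
from station import arm
s=arm.get_state(); print(s['t'],s['force'],abs(s['qd']).max()); print(arm.job_done())"
```

```text
23.05 [ 0.75778017 -0.46060392  0.03667697] 0.020297560797772892
the job is handed in; nothing more can be done
None
```

The large, medium and small canisters are each in their own bin, placed in that order. I lowered each one until the wrist force showed it touching the bin floor, then let go. The job was handed in at about 23 s of the 86 s allowed.

**Final checks:**
- **Height and tilt:** the lid tops read about 94, 82 and 69–70 mm above the counter, against 94, 82 and 70 mm expected on the bin floors. All three stand upright.
- **Centring:** in the top view each lid centre is within about 3 mm of its bin centre.
- **Other objects:** the pepper mill and tumbler read within 1 mm of where they started. The red and yellow look-alikes were left alone, and look unmoved in the final pictures.
- **Arm:** it ended clear of everything, with no contact force beyond sensor noise.

**Disagreements:** the side camera put things 1–4 mm away from the top camera, for both canisters and bins, so I took this as calibration offset. The final wrist picture no longer showed the large and medium lids and caught only a sliver of the small one, so it confirmed nothing. Earlier wrist views had shown the large and medium canisters centred in their bins after release.

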